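Square up a box corner

TASK

Pick up the steel square with the wooden handle from the cutting mat and, with its two inner faces laid flat along the two outer faces of the box's front corner, press both loose face panels fully home; keep the square pressed snugly against both panels at once for a good two seconds to check the corner, firmly but gently (never over 20 N on either panel). Push the panels only with the square, then set it down flat on the cutting mat again (do not drop it), let go, and leave everything else on the table where it is.

Things in the scene. Friction and masses are not known exactly. Their poses are not given: they have to be found in the camera images.
- square_grip (a point): Centre of the dark wooden handle of the loose steel square (0.13 to 0.23 kg), 25 mm above its flat underside. +x points from the handle to the open side of the L, +z up. The handle is an upright bar 18 mm wide (y), 50 mm high, reaching from 24 mm behind this point to 23 mm ahead of it, where the L's elbow begins. Grip it across y from above.
- square_inner (a point): Inner corner of the square's L, 43 mm ahead (+x) of the handle's centre, 12.5 mm above the underside; same axes. From it two legs run at +45 and -45 degrees to +x: steel bars 14 mm thick, 25 mm high from the underside up, inner faces 85 mm long. At first it lies flat on the mat, open side away from the robot.
- mat: Green cutting mat, fixed on the table, 300 mm along its x, 220 mm along its y, 3 mm thick; origin at the centre of its underside. The tape roll and the offcut lie on its far (+x) end.
- corner_mark (a point): Where the box's front corner should be, on top of the fixed jig board (8 mm above the table). +x points level into the box along the corner's diagonal, +y left, +z up. The box is clamped by hand: yaw is true, but its real corner (where the panels' outer faces meet when both are home) is up to 12 mm off this mark along x and along y, and this is not reported.
- jig: Fixed board 8 mm thick under the box, fences behind it; its origin lies 8 mm straight below the mark, same axes. It reaches 28 mm in front (-x) of the mark. On it stands the open-topped wooden box, about 120 x 120 mm, top 68 mm above the table, one corner towards the robot with a loose panel on each face beside it.
- left_panel (a joint): Gap in m between the left panel and the box: 0 is home (hard stop); starts 4 to 9 mm out. Varnished plywood 9 mm thick, 8 to 68 mm above the table; slides level along its outward normal, the mark's (-0.707, 0.707, 0), under about 4 N and stays put. Its face (friction about 0.25) runs from 12 to 120 mm from the corner along (0.707, 0.707, 0); before that is an open notch.
- right_panel (a joint): The same for the right panel: gap in m, 0 is home. Outward normal along the mark's (-0.707, -0.707, 0); its face runs from 12 to 120 mm from the corner along (0.707, -0.707, 0). Same size, face, sliding friction (about 4 N) and hard stop.
- tape_roll: Roll of clear tape lying on the mat, 52 mm across, 19 mm high; origin at the centre of its underside. Leave it alone.
- offcut: Small plywood offcut on the mat, 24 x 60 x 15 mm; origin at the centre of its underside. Leave it alone.
- glue: White glue bottle standing between mat and jig, 48 mm across, 130 mm high; origin at the centre of its underside. Leave it alone.
- tub: Clear open tub, 84 mm across, 85 mm high; origin at the centre of its underside. Leave it alone.
- mug: White mug, 80 mm across, 90 mm high; origin at the centre of its underside. Leave it alone.
- driver: Screwdriver lying on the table, yellow handle, about 0.2 m long; origin on its length. Leave it alone.
- spare_panel: Spare plywood panel lying flat, 120 x 108 x 9 mm; origin at the centre of its underside. Leave it alone.
Not all that is in view belongs to the job. What is shaped like the part that bears square_grip but green, turquoise or yellow is not meant.

How it is judged:
By the outcome, as a careful person would: the job done as asked, in the order asked, and still so for the second after the job is handed in, with the robot touching nothing.
It also fails if it takes over 70 s, if anything falls off the work surface, if the arm or the gripper's body presses on something with over 40 N, if the wrist force passes 120 N, or if a joint passes its speed limit or range.

ROBOT

A 6-joint arm with a two-finger parallel gripper is mounted at the origin on the work surface. World frame = base frame: x ahead of the robot, y to its left, z up, the work surface at z = 0. Lengths are in mm, angles in degrees, forces in N, time in s.
With the tool pointing down it reaches from about 350 to 850 mm from the base axis. Payload 8.1 kg.
Tool frame: the origin (TCP) lies at the very end of the fingers, on their centre line; the grasp point (between the pads) lies 19 mm behind it; x points along the fingers, y is the direction in which the jaws open and shut, and the axes are right-handed (so a half turn about x gives the same grasp; the last joint's range is limited). The gripper opens to 85 mm and grips with 20 to 120 N. Pads are 22 mm wide; open, the fingers measure 114 mm over their backs; the gripper's body (76 mm by 85 mm) begins 54 mm behind the grasp point. The pads swing forward as they close: fully open they stand 13 mm farther back than shut.
Start: joints at [-74.221, 7.471, 85.268, -0, 87.261, -4.893], TCP at [211.834, -561.366, 231.292] pointing down, gripper open.
Joint ranges: [-169.43, 169.43], [-51.17, 129.36], [1.28, 143.12], [-76.62, 256.62], [0, 156.53], [-152.29, 152.29]. Speed limits (degrees/s): [136.94, 136.94, 159.86, 180, 180, 180].

INTERFACE

Orientations are given as [roll, pitch, yaw] about the fixed x, y, z axes, in that order (R = Rz(yaw) Ry(pitch) Rx(roll)).
In Python, from bench import sensors, snapshot, r gives the robot as it stands. The module is installed in compiled form; this text tells all that it offers.
- The arm moves only by the tool drive_tool, never from a script. Its argument "moves" is one flat list of numbers, 6 for each row, row after row: the shift along the tool's x, y, z in cm, then the turn, a rotation vector about the tool's x, y, z in degrees. In form: [tx, ty, tz, wx, wy, wz, tx, ty, tz, wx, wy, wz, ...]. A call has 1 to 20 rows; each row shifts and turns the commanded pose from where the row before left it, along the tool's axes as they then stand; what a row does not reach is not made up. A row lasts 1/12 s, in which the tool goes at most 41.7 mm and 7.16 degrees, less where a joint would pass 70% of its speed; a pose out of reach is approached as far as the arm can. A call with a gripper value outside its range is refused whole. "hand" is the finger opening in cm, from 0 to 8.54, set as the call begins (left out, the last holds). The fingers move at their own pace and stop on an object; "grip_force" is the grip in N (left out, the last holds). Time passes only in rows, so rows that do not move let the fingers close. It gives the time, the measured TCP pose, the force and the opening at its end, in the units of the state.
- sensors.sense(): the state, without advancing time (a new reading comes with each control period).
- snapshot(name): name is "scene" or "top" or "wrist"; returns a dict with "image" (400x640x3 uint8, red, green, blue), "z_map" (400x640 float32, mm along the optical axis (not along the pixel's ray), 0 where there is no reading), "camera_matrix" (3x3 intrinsics, pixels), "eye" and "orientation" of the camera in the world; the wrist camera has in their place "mount" (4x4, takes a point from camera to tool coordinates, whose origin is the TCP and whose axes are the tool frame's). Camera axes: x right, y down, z forward; pixel columns grow to the right and rows downward; lengths in mm; the calibration is good to about 2 mm. A picture is of the moment at which its call begins: read the wrist's pose just before it.
- r.hand_in(): hands the job in, once; it reports no verdict.
The state is a dict: "time": time; "joint_pos": joint angles; "qd": joint speeds; "joint_efforts": joint torques, N m; "tool_pos": TCP position; "tcp_rot": TCP orientation; "ft_force": force on the tool from outside, world axes, zero at the start; "wrist_torque": the same for the moment, N m; "finger_gap": finger opening in mm.
Only numpy, scipy, OpenCV 4.12 (cv2) and the standard library are available. Lean on these libraries where they do the work, as an engineer would, in place of code of your own. Each camera call takes 0.05 s, during which the arm holds its last target.

## Working session

There is one attempt and no reset: what is moved stays moved. The work goes in short steps, Python scripts to look and compute and a tool call to move; the robot and the scene stay as the last step left them, time stands still between calls to the robot, and variables do not carry over. Pictures are saved under pics/ and viewed, and the job is handed in when it is done.

Besides the shell and the picture viewer there is one more tool, called after "Request:" by a JSON object that holds its "name" and its "arguments". drive_tool: Moves the arm, as the interface text tells. Its arguments: {"type":"object","properties":{"moves":{"type":"array","items":{"type":"number"}},"hand":{"type":"number"},"grip_force":{"type":"number"}},"required":["moves"]}

```bash
mkdir -p pics; cat > h.py <<'E'
import numpy as np, cv2
from bench import sensors, snapshot, r
def snap(n,f):
    s=sensors.sense(); d=snapshot(n); d['state']=s
    cv2.imwrite('pics/'+f+'.png',d['image'][:,:,::-1]); np.savez('pics/'+f+'.npz',**{k:v for k,v in d.items() if k!='state'},tp=s['tool_pos'],tr=s['tcp_rot'])
    return d
E
python3 - <<'E'
from h import *
print(sensors.sense())
for n in ('scene','top','wrist'):
    d=snap(n,n+'0'); print(n,d['camera_matrix'],d.get('eye'),d.get('orientation'),d.get('mount'))
E
```

```text
{'time': 0.0, 'joint_pos': array([-7.42205350e+01,  7.51443348e+00,  8.53315996e+01,  5.39112177e-04,
        8.72623593e+01, -4.89145871e+00]), 'qd': array([ 0.01822827, -0.05245741,  0.04630974,  0.06235598,  0.01535175,
       -0.03060629]), 'joint_efforts': array([-7.15083734e-04, -5.69404149e+01, -5.00549769e+01, -2.99053481e-04,
        1.49247417e-02, -3.33384503e-05]), 'tool_pos': array([ 211.68401967, -560.80748112,  230.22924241]), 'tcp_rot': array([-95.17607764,  89.8916063 , 105.49481981]), 'ft_force': array([-0.56651855,  0.16780792,  0.18450858]), 'wrist_torque': array([ 0.02803419,  0.0236513 , -0.00786929]), 'finger_gap': 85.58397314101235}
scene [[442.85549418   0.         319.7265915 ]
 [  0.         442.85549418 209.35795237]
 [  0.           0.           1.        ]] [1075.6090127   751.19720829  809.91724287] [-128.50080626    0.64148449  142.46923167] None
top [[381.06946898   0.         318.41187318]
 [  0.         381.06946898 196.48044033]
 [  0.           0.           1.        ]] [ 402.01952298  -10.60814445 1267.55275395] [-1.74687803e+02  6.73348381e-02 -9.16087603e+01] None
wrist [[319.1872865    0.         318.46565788]
 [  0.         319.1872865  197.34313937]
 [  0.           0.           1.        ]] None None [[ 3.98435009e-04 -3.21231858e-01  9.47000493e-01 -1.41995985e+02]
 [ 9.99999920e-01  1.46045297e-04 -3.71193655e-04  2.39238427e-01]
 [-1.90657407e-05  9.47000566e-01  3.21231891e-01 -8.20419221e+01]
 [ 0.00000000e+00  0.00000000e+00  0.00000000e+00  1.00000000e+00]]
```

View pics/scene0.png

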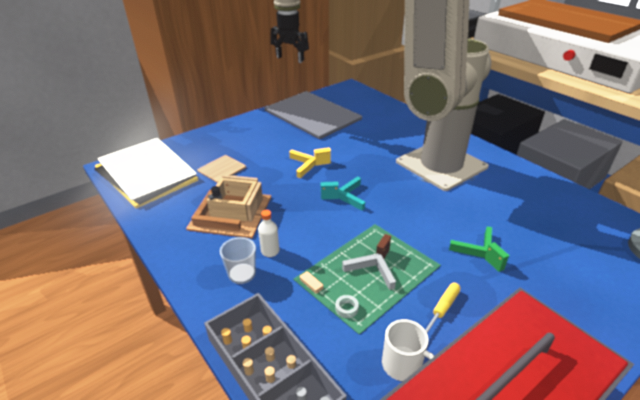

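View pics/top0.png

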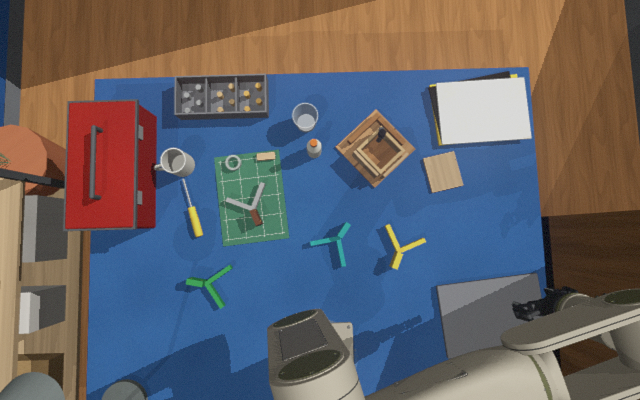

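View pics/wrist0.png

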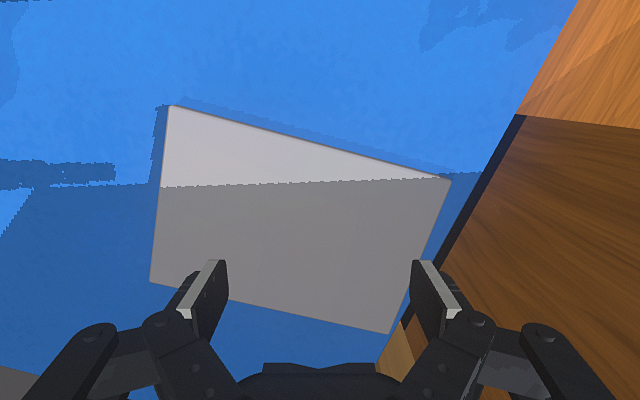

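```bash
cat >> h.py <<'E'
from scipy.spatial.transform import Rotation as Rn
def load(f): return dict(np.load('pics/'+f+'.npz'))
def campose(d):
    if 'mount' in d:
        T=np.eye(4); T[:3,:3]=Rn.from_euler('xyz',d['tr'],degrees=True).as_matrix(); T[:3,3]=d['tp']
        M=T@d['mount']; return M[:3,:3],M[:3,3]
    return Rn.from_euler('xyz',d['orientation'],degrees=True).as_matrix(),d['eye']
def ray(d,uv,z):
    R,o=campose(d); uv=np.atleast_2d(np.array(uv,float)); K=d['camera_matrix']
    v=np.c_[(uv[:,0]-K[0,2])/K[0,0],(uv[:,1]-K[1,2])/K[1,1],np.ones(len(uv))]@R.T
    return o+v*((z-o[2])/v[:,2])[:,None]
def proj(d,P):
    R,o=campose(d); q=(np.atleast_2d(P)-o)@R; K=d['camera_matrix']
    return q[:,:2]/q[:,2:]*[K[0,0],K[1,1]]+[K[0,2],K[1,2]]
def depthpt(d,u,v):
    R,o=campose(d);K=d['camera_matrix'];z=d['z_map'][int(v),int(u)]
    return o+R@(z*np.array([(u-K[0,2])/K[0,0],(v-K[1,2])/K[1,1],1]))
def crop(f,x0,y0,w,h,s,out):
    im=cv2.imread('pics/'+f+'.png')[y0:y0+h,x0:x0+w]; cv2.imwrite('pics/'+out+'.png',cv2.resize(im,None,fx=s,fy=s,interpolation=cv2.INTER_CUBIC))
E
python3 - <<'E'
from h import *
d=load('top0')
print(ray(d,[[215,155],[281,152],[288,240],[222,245]],3).round())
print(ray(d,[[257,216]],50).round(), ray(d,[[250,206]],25).round())
print(ray(d,[[376,111],[415,150],[377,187],[336,149]],8).round())
for p in [(257,218),(250,205),(252,170),(376,183),(383,172),(380,133),(313,145)]: print(p,depthpt(d,*p).round(1))
crop('top0',200,90,240,170,3.3,'topc')
E
```

```text
[[670. 332.   3.]
 [674. 109.   3.]
 [378.  92.   3.]
 [368. 310.   3.]]
[[458. 185.  50.]] [[493. 212.  25.]]
[[ 805. -216.    8.]
 [ 667. -341.    8.]
 [ 545. -208.    8.]
 [ 678.  -76.    8.]]
(257, 218) [451.5 184.6  55.9]
(250, 205) [497.4 215.5   4.8]
(252, 170) [615.  207.8   3.2]
(376, 183) [ 559.3 -206.     4.2]
(383, 172) [ 592.  -226.8   28.1]
(380, 133) [ 705.8 -211.3   94.2]
(313, 145) [ 6.647e+02 -2.000e-01  1.321e+02]
```

View pics/topc.png

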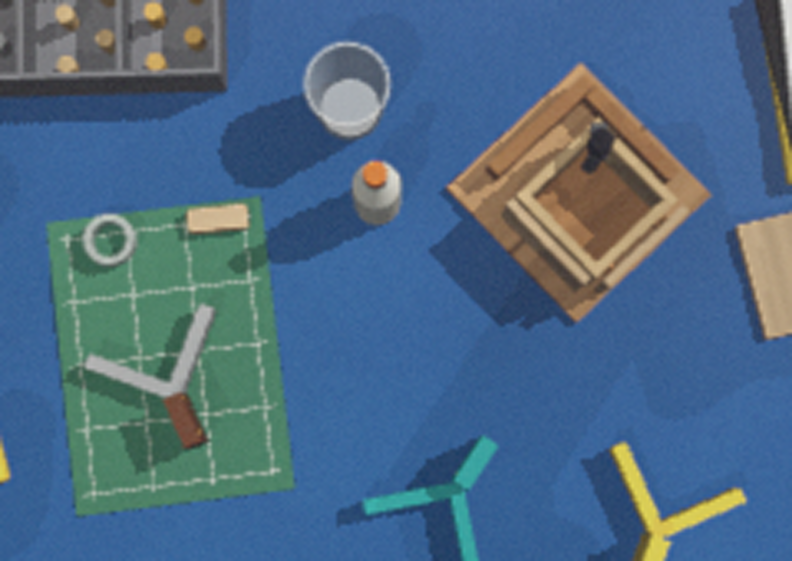

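```bash
cat >> h.py <<'E'
def TR(s=None):
    s=s or sensors.sense(); return Rn.from_euler('xyz',s['tcp_rot'],degrees=True).as_matrix(), np.array(s['tool_pos'])
def plan(pos,yaw,s=None):
    """target: tool x down, tool z along world yaw"""
    R,p=TR(s); c,q=np.cos(np.radians(yaw)),np.sin(np.radians(yaw))
    Z=np.array([c,q,0]);X=np.array([0,0,-1.]);Y=np.cross(Z,X)
    G=np.c_[X,Y,Z]
    print('tool shift cm',(R.T@(np.array(pos)-p)/10).round(3),'rotvec',Rn.from_matrix(R.T@G).as_rotvec(degrees=True).round(2), 'zyaw',np.degrees(np.arctan2(R[1,2],R[0,2])).round(2))
E
python3 - <<'E'
from h import *
R,p=TR();print(R.round(3))
plan([500,-208,230],-2)
plan([455,185,230],23)
E
```

```text
[[-0.     0.353 -0.936]
 [ 0.001 -0.936 -0.353]
 [-1.    -0.001 -0.   ]]
tool shift cm [  0.083 -22.848 -39.433] rotvec [-1.5733e+02 -1.1000e-01  1.0000e-02] zyaw -159.33
tool shift cm [  0.138 -61.207 -49.096] rotvec [1.7767e+02 1.2000e-01 1.0000e-02] zyaw -159.33
```

Request:
{"name": "drive_tool", "arguments": {"moves": [0,-2.08,-3.58,0,0,0,0,-2.08,-3.58,0,0,0,0,-2.08,-3.58,0,0,0,0,-2.08,-3.58,0,0,0,0,-2.08,-3.58,0,0,0,0,-2.08,-3.58,0,0,0,0,-2.08,-3.58,0,0,0,0,-2.08,-3.58,0,0,0,0,-2.08,-3.58,0,0,0,0,-2.08,-3.58,0,0,0,0,-2.08,-3.58,0,0,0,0,0,0,-7,0,0,0,0,0,-7,0,0,0,0,0,-7,0,0,0,0,0,-7,0,0,0,0,0,-7,0,0,0,0,0,-7,0,0,0,0,0,-7,0,0,0,0,0,-7,0,0,0,0,0,-7,0,0]}}

```text
time: 1.82
tool_pos: [499.3, -208.1, 230.9]
tcp_rot: [-112.9, 90.0, 151.1]
ft_force: [0.9, 0.3, 0.1]
finger_gap: 85.3
```

Request:
{"name": "drive_tool", "arguments": {"moves": [0,0,0,-7,0,0,0,0,0,-7,0,0,0,0,0,-7,0,0,0,0,0,-7,0,0,0,0,0,-7,0,0,0,0,0,-7,0,0,0,0,0,-7,0,0,0,0,0,-7,0,0,0,0,0,-7,0,0,0,0,0,-7,0,0,0,0,0,-7,0,0,0,0,0,-7,0,0,0,0,0,-7,0,0,0,0,0,-3,0,0,0,0,0,0,0,0]}}

```text
time: 3.07
tool_pos: [499.4, -208.2, 231.0]
tcp_rot: [148.2, 90.0, 146.0]
ft_force: [0.3, 0.1, 0.2]
finger_gap: 85.5
```

```bash
python3 - <<'E'
from h import *
d=snap('wrist','box1'); s=d['state']; print(s['time'],s['tool_pos'],s['joint_pos'],s['ft_force']); plan([500,-208,230],-2)
E
```

```text
3.0667 [ 499.35328822 -208.15099798  230.97059421] [-2.80612801e+01 -1.63099710e+00  9.47146052e+01  3.42813444e-03
  8.69494237e+01 -1.15880730e+02] [0.32396425 0.05111271 0.2499107 ]
tool shift cm [0.099 0.021 0.065] rotvec [-0.4  -0.03 -0.01] zyaw -2.4
```

View pics/box1.png

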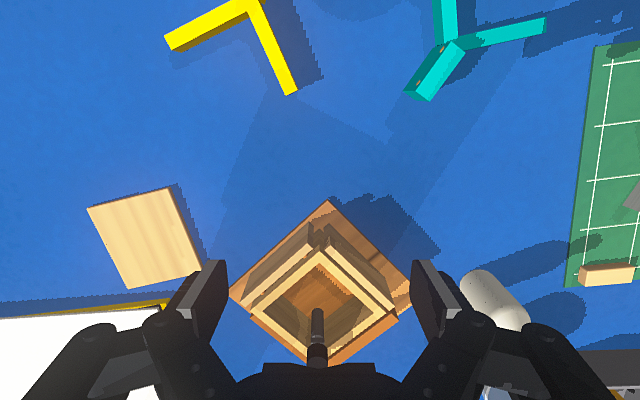

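```bash
python3 - <<'E'
from h import *
crop('box1',220,190,200,150,4,'box1c')
E
```

```text
(no output)
```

View pics/box1c.png

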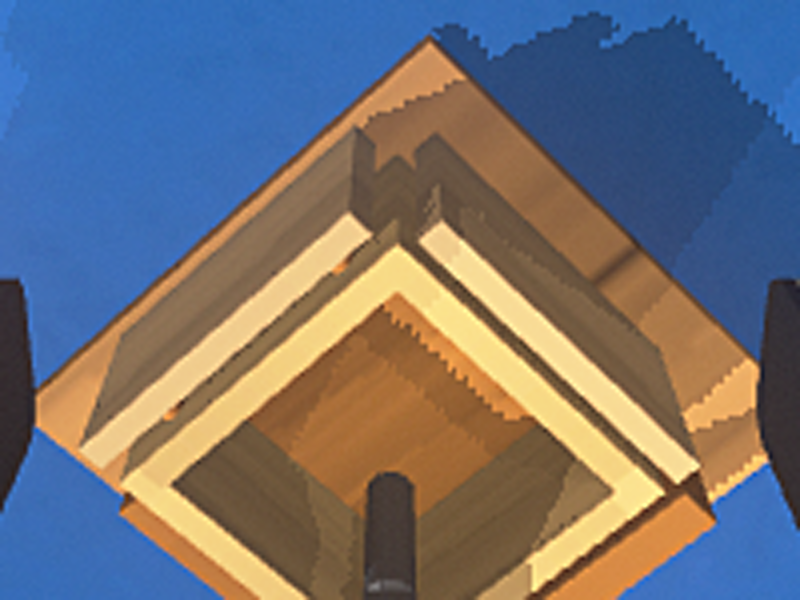

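```bash
python3 - <<'E'
from h import *
d=load('box1')
f=lambda L:[(220+a/4,190+b/4) for a,b in L]
print('jig',ray(d,f([(430,38),(35,392),(758,372)]),8).round(1))
print('boxtop',ray(d,f([(398,243),(122,480),(665,492)]),68).round(1))
print('Rpanel',ray(d,f([(350,213),(82,442),(370,234)]),68).round(1))
print('Lpanel',ray(d,f([(441,213),(697,468),(420,235)]),68).round(1))
for L in [(398,260),(340,230),(440,235),(600,400)]:
    u,v=f([L])[0]; print(depthpt(d,u,v).round(1))
def yaw(a,b): v=b-a; return np.degrees(np.arctan2(v[1],v[0]))
q=ray(d,f([(398,243),(122,480),(665,492)]),68);print(yaw(q[0],q[1]),yaw(q[0],q[2]))
q=ray(d,f([(430,38),(35,392),(758,372)]),8);print(yaw(q[0],q[1]),yaw(q[0],q[2]))
q=ray(d,f([(350,213),(82,442),(441,213),(697,468)]),68);print(yaw(q[0],q[1]),yaw(q[2],q[3]))
E
```

```text
jig [[ 542.6 -199.2    8. ]
 [ 662.3 -334.4    8. ]
 [ 663.8  -93.9    8. ]]
boxtop [[ 579.4 -210.4   68. ]
 [ 652.1 -292.1   68. ]
 [ 662.2 -136.8   68. ]]
Rpanel [[ 570.1 -222.8   68. ]
 [ 638.9 -302.    68. ]
 [ 576.5 -217.8   68. ]]
Lpanel [[ 571.  -198.7   68. ]
 [ 654.3 -127.9   68. ]
 [ 577.3 -204.5   68. ]]
[ 584.9 -210.6   67.3]
[ 575.7 -225.8   66.7]
[ 578.5 -199.1   66.1]
[ 630.8 -155.8   67.7]
-48.3240990567633 41.650983970554776
-48.47472798124393 40.9758440034608
-49.026883487630485 40.34531542219887
```

```bash
python3 - <<'E'
from h import *
d=load('box1'); im=d['image'].astype(int)
nb=(im[:,:,0]+10>im[:,:,2])
def fit(us,z):
    P=[]
    for u in us:
        v=190
        while not nb[v:v+3,u].all(): v+=1
        # subpixel
        s=(im[v-3:v+3,u,0]-im[v-3:v+3,u,2]); P.append((u,v-0.5))
    q=ray(d,P,z)[:,:2]
    l=cv2.fitLine(q.astype(np.float32),cv2.DIST_HUBER,0,.01,.01).ravel(); 
    n=np.array([-l[1],l[0]]); print(np.degrees(np.arctan2(l[1],l[0])), np.std((q-l[2:])@n)); return l
a=fit(range(240,322),8); b=fit(range(335,400),8)
A=np.c_[a[:2],-b[:2]]; t=np.linalg.solve(A,b[2:]-a[2:]); print('corner',a[2:]+t[0]*a[:2])
E
```

```text
-48.33335 0.2803902180674214
42.126522 0.27521569815754343
corner [ 541.23975 -200.33829]
```

```bash
python3 - <<'E'
from h import *
plan([425,170,230],23)
E
```

```text
tool shift cm [ 0.113 37.473 -9.011] rotvec [-2.54e+01 -3.00e-02 -2.00e-02] zyaw -2.4
```

Request:
{"name": "drive_tool", "arguments": {"moves": [0,3.75,-0.9,0,0,0,0,3.75,-0.9,0,0,0,0,3.75,-0.9,0,0,0,0,3.75,-0.9,0,0,0,0,3.75,-0.9,0,0,0,0,3.75,-0.9,0,0,0,0,3.75,-0.9,0,0,0,0,3.75,-0.9,0,0,0,0,3.75,-0.9,0,0,0,0,3.75,-0.9,0,0,0,0,0,0,-6.4,0,0,0,0,0,-6.4,0,0,0,0,0,-6.4,0,0,0,0,0,-6.4,0,0,0,0,0,0,0,0,0,0,0,0,0,0]}}

```text
time: 4.45
tool_pos: [424.7, 170.1, 231.2]
tcp_rot: [169.8, 90.0, -167.2]
ft_force: [-0.6, 0.4, -0.2]
finger_gap: 85.5
```

```bash
python3 - <<'E'
from h import *
d=snap('wrist','sq1'); s=d['state']; print(s['time'],s['tool_pos'],s['joint_pos'],s['ft_force'])
E
```

```text
4.45 [424.73541043 170.0857586  231.23220347] [ 1.53982112e+01 -1.51702500e+01  1.06903029e+02  3.15242059e-04
  8.82741378e+01 -9.75835197e+01] [-0.58040775  0.40396463 -0.23792482]
```

View pics/sq1.png

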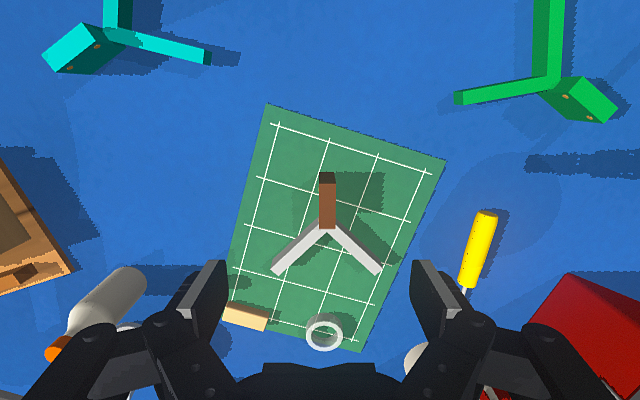

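```bash
python3 - <<'E'
from h import *
crop('sq1',260,160,130,120,6,'sq1c')
E
```

```text
(no output)
```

View pics/sq1c.png

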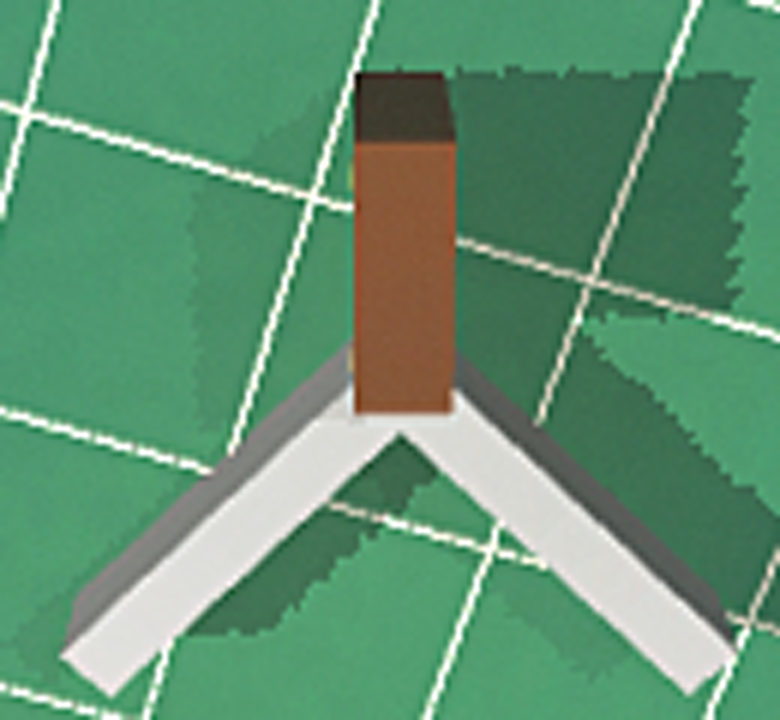

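```bash
python3 - <<'E'
from h import *
d=load('sq1')
f=lambda L:[(260+a/6,160+b/6) for a,b in L]
h=ray(d,f([(355,142),(456,142),(453,412),(355,412)]),53);print(h.round(1))
m=h.mean(0);v=(h[2]+h[3]-h[0]-h[1])/2; print('mid',m,'yaw',np.degrees(np.arctan2(v[1],v[0])),'len',np.linalg.norm(v),'w',np.linalg.norm(h[1]-h[0]))
q=ray(d,f([(400,433),(112,695),(688,695)]),28);print(q.round(1))
for i in(1,2): w=q[i]-q[0];print(np.degrees(np.arctan2(w[1],w[0])),np.linalg.norm(w))
print(np.linalg.norm(q[0]-m))
for L in [(405,280),(400,425)]: print(depthpt(d,*f([L])[0]).round(1))
E
```

```text
[[433.6 174.6  53. ]
 [426.8 190.7  53. ]
 [473.8 211.1  53. ]
 [480.8 194.6  53. ]]
mid [453.76516644 192.75776866  53.        ] yaw 23.19952996688778 len 51.25460314410949 w 17.568561715375072
[[491.8 209.   28. ]
 [569.8 177.7  28. ]
 [523.1 287.7  28. ]]
-21.885388727582814 83.97656511604313
68.30749352966349 84.69976224069346
48.365083837923
[453.3 192.6  54.2]
[490.3 208.4  27.9]
```

```bash
python3 - <<'E'
from h import *
plan([453,192.4,12],23.2)
E
```

```text
tool shift cm [21.923  0.959  3.475] rotvec [-0.24 -0.01 -0.  ] zyaw 22.96
```

Request:
{"name": "drive_tool", "arguments": {"moves": [0,0.96,3.47,-0.24,0,0,3.6,0,0,0,0,0,3.6,0,0,0,0,0,3.6,0,0,0,0,0,3.6,0,0,0,0,0,3.2,0,0,0,0,0,2.3,0,0,0,0,0,1.3,0,0,0,0,0,0.7,0,0,0,0,0,0,0,0,0,0,0,0,0,0,0,0,0], "hand": 5, "grip_force": 70}}

```text
time: 5.42
tool_pos: [453.2, 192.6, 12.8]
tcp_rot: [-8.2, 90.0, 15.2]
ft_force: [0.8, 0.5, 0.5]
finger_gap: 49.9
```

```bash
python3 - <<'E'
from h import *
plan([453,192.4,12],23.2)
d=snap('wrist','gr1');crop('gr1',200,130,250,200,3,'gr1c')
E
```

```text
tool shift cm [ 0.078 -0.009 -0.029] rotvec [0.2  0.01 0.  ] zyaw 23.4
```

View pics/gr1.png

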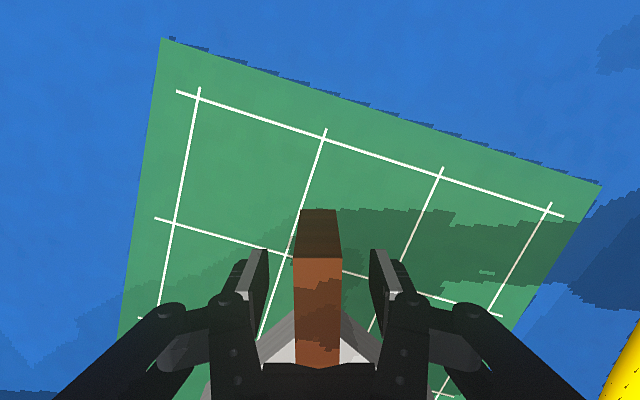

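The wrist view shows the handle (320,310) centred between the pads (265 and 375). Closing.

Request:
{"name": "drive_tool", "arguments": {"moves": [0,0,0,0,0,0,0,0,0,0,0,0,0,0,0,0,0,0,0,0,0,0,0,0,0,0,0,0,0,0,0,0,0,0,0,0,0,0,0,0,0,0,0,0,0,0,0,0], "hand": 0}}

```text
time: 6.13
tool_pos: [454.0, 192.9, 13.7]
tcp_rot: [-7.3, 89.9, 16.2]
ft_force: [-2.1, -0.2, 6.0]
finger_gap: 17.2
```

```bash
python3 - <<'E'
from h import *
plan([453,192.4,12],23.2)
d=snap('wrist','gr2')
E
```

```text
tool shift cm [ 0.166 -0.007 -0.115] rotvec [0.3  0.13 0.02] zyaw 23.5
```

View pics/gr2.png

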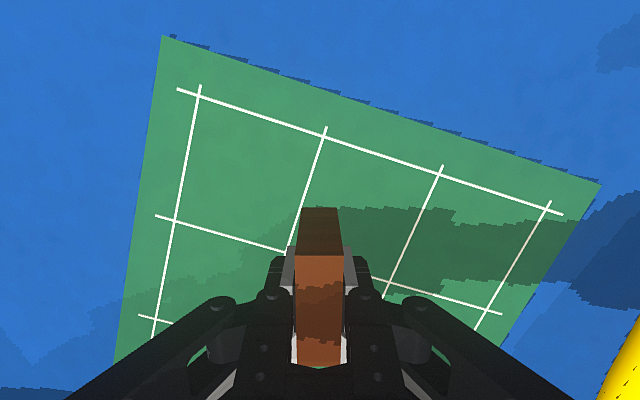

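Request:
{"name": "drive_tool", "arguments": {"moves": [-0.5,0,0,0,0,0,-1.5,0,0,0,0,0,-3,0,0,0,0,0,-3.5,0,0,0,0,0,-3.5,0,0,0,0,0,-2,0,0,0,0,0,-1,0,0,0,0,0,0,0,0,3,0,0,0,0,0,5,0,0,0,0,0,6,0,0,0,0,0,6,0,0,0,0,0,4.5,0,0,0,0,0,2,0,0,0,0,0,0,0,0,0,0,0,0,0,0]}}

```text
time: 7.43
tool_pos: [452.2, 192.4, 161.2]
tcp_rot: [-161.8, 89.9, -164.7]
ft_force: [0.3, -0.1, -1.7]
finger_gap: 17.3
```

```bash
python3 - <<'E'
from h import *
print(sensors.sense()['time'],sensors.sense()['ft_force'],sensors.sense()['wrist_torque'])
plan([484.8,-205.1,163],-3.2)
snap('wrist','l1')
E
```

```text
7.4333 [ 0.25532542 -0.10231495 -1.68205035] [0.01147176 0.08177328 0.00372043]
tool shift cm [ -0.163 -39.531   5.278] rotvec [ 0.29 -0.11  0.04] zyaw -2.91
```

View pics/l1.png

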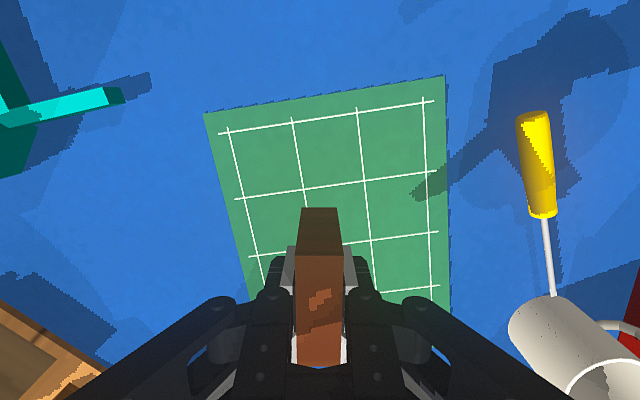

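Request:
{"name": "drive_tool", "arguments": {"moves": [0,-1.5,0.4,0,0,0,0,-3,0.4,0,0,0,0,-3.8,0.5,0,0,0,0,-3.8,0.5,0,0,0,0,-3.8,0.5,0,0,0,0,-3.8,0.5,0,0,0,0,-3.8,0.5,0,0,0,0,-3.8,0.5,0,0,0,0,-3.8,0.5,0,0,0,0,-3.8,0.5,0,0,0,0,-3,0.4,0,0,0,0,-1.6,0.1,0,0,0,0,0,0,0.3,0,0,0,0,0,0,0,0,0,0,0,0,0,0]}}

```text
time: 8.73
tool_pos: [485.0, -203.9, 161.9]
tcp_rot: [134.0, 89.9, 130.7]
ft_force: [0.0, 1.3, -1.9]
finger_gap: 17.2
```

```bash
python3 - <<'E'
from h import *
print(sensors.sense()['time'],sensors.sense()['ft_force'],sensors.sense()['wrist_torque'])
plan([484.8,-205.1,36],-3.2)
snap('wrist','b2');snap('top','t2');crop('t2',290,90,140,120,5,'t2c');snap('scene','s2');crop('s2',150,140,170,120,4,'s2c')
E
```

```text
8.7333 [ 0.01967955  1.31247432 -1.91066001] [-0.00915239  0.07265518 -0.03427723]
tool shift cm [12.585 -0.127 -0.   ] rotvec [-0.06 -0.05 -0.05] zyaw -3.26
```

View pics/b2.png

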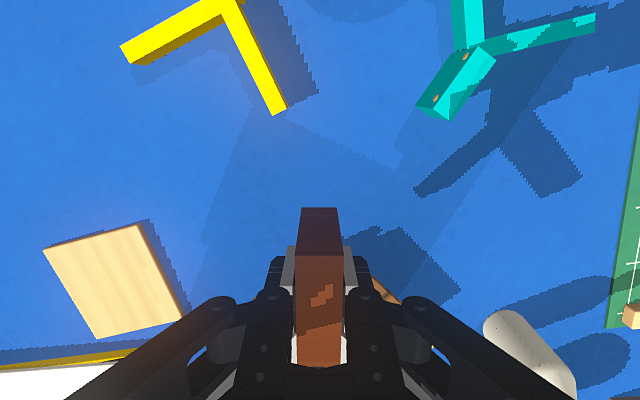

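View pics/t2c.png

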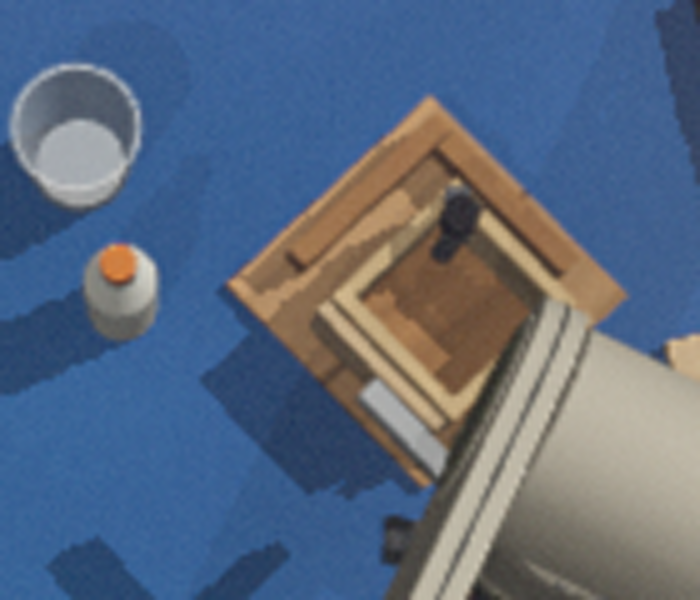

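View pics/s2c.png

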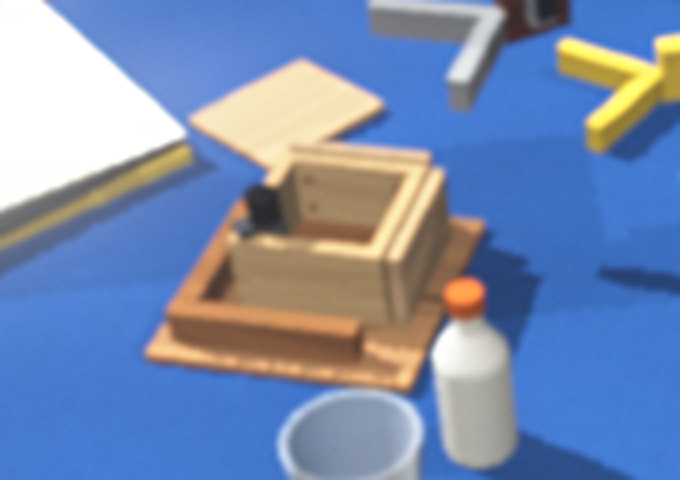

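Request:
{"name": "drive_tool", "arguments": {"moves": [1.5,-0.1,0,0,0,0,3,0,0,0,0,0,3,0,0,0,0,0,2.5,0,0,0,0,0,1.5,0,0,0,0,0,0.8,0,0,0,0,0,0.3,0,0,0,0,0,0,0,0,0,0,0,0,0,0,0,0,0,0,0,0,0,0,0]}}

```text
time: 9.72
tool_pos: [486.4, -206.1, 38.0]
tcp_rot: [-25.4, 89.8, -28.7]
ft_force: [-0.2, -0.7, -1.3]
finger_gap: 17.0
```

```bash
python3 - <<'E'
from h import *
print(sensors.sense()['time'],sensors.sense()['ft_force'],sensors.sense()['wrist_torque'])
plan([484.8,-205.1,36],-3.2)
snap('wrist','b3');snap('top','t3');crop('t3',290,90,140,120,5,'t3c');snap('scene','s3');crop('s3',150,140,170,120,4,'s3c')
E
```

```text
9.7167 [-0.21267922 -0.70898843 -1.29247126] [-0.06624544  0.11264257 -0.00327028]
tool shift cm [ 0.197  0.094 -0.167] rotvec [-0.07  0.14  0.07] zyaw -3.27
```

View pics/t3c.png

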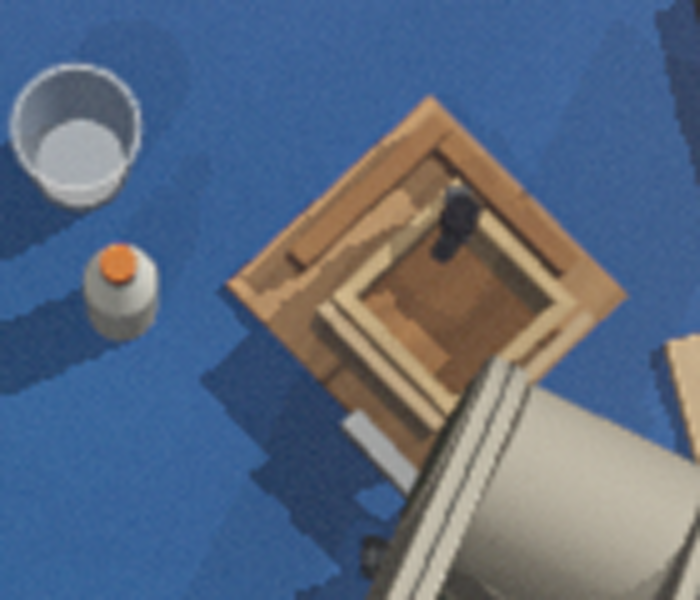

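View pics/s3c.png

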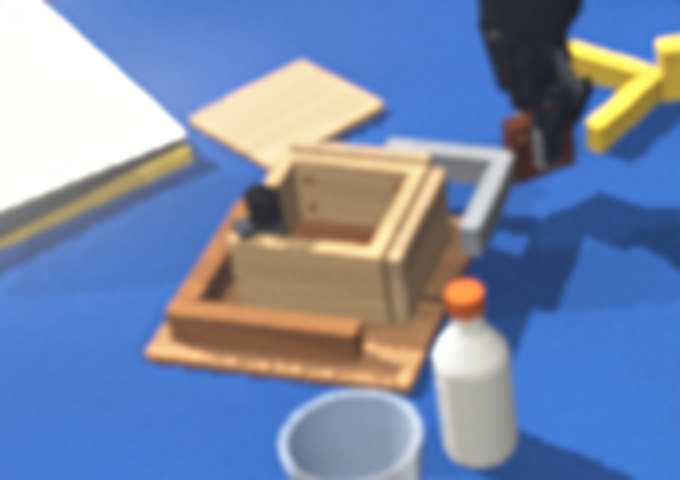

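Request:
{"name": "drive_tool", "arguments": {"moves": [0,0.03,0.5,0,0,0,0,0.03,0.6,0,0,0,0,0.03,0.6,0,0,0,0,0,0.5,0,0,0,0,0,0.2,0,0,0,0,0,0,0,0,0,0,0,0,0,0,0]}}

```text
time: 10.45
tool_pos: [509.2, -206.0, 36.1]
tcp_rot: [161.4, 90.0, 158.1]
ft_force: [0.2, 0.2, -2.1]
finger_gap: 17.0
```

```bash
python3 - <<'E'
from h import *
print(sensors.sense()['time'],sensors.sense()['ft_force'],sensors.sense()['wrist_torque'])
plan([566.7-42*.998,-209.7+42*.056,36],-3.2)
snap('wrist','b4');snap('scene','s4');crop('s4',200,150,100,80,7,'s4c')
E
```

```text
10.45 [ 0.20187207  0.21026956 -2.10220628] [ 0.01267691  0.12151378 -0.07215496]
tool shift cm [ 0.006 -0.043  1.565] rotvec [-0.08 -0.03 -0.01] zyaw -3.28
```

View pics/s4c.png

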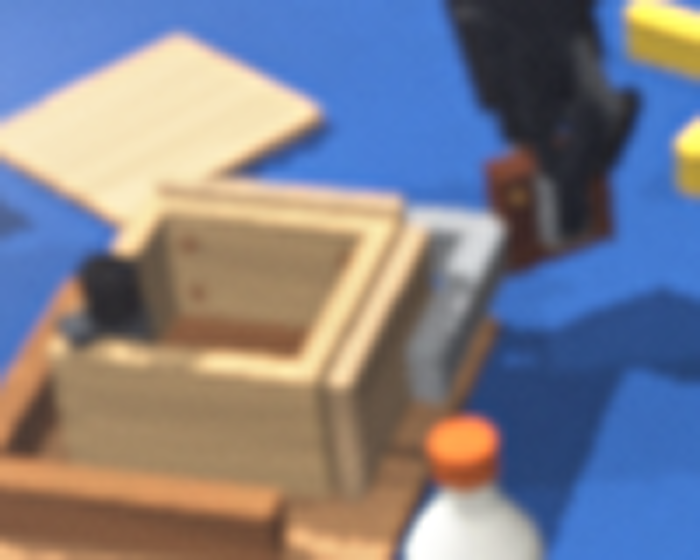

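View pics/b4.png

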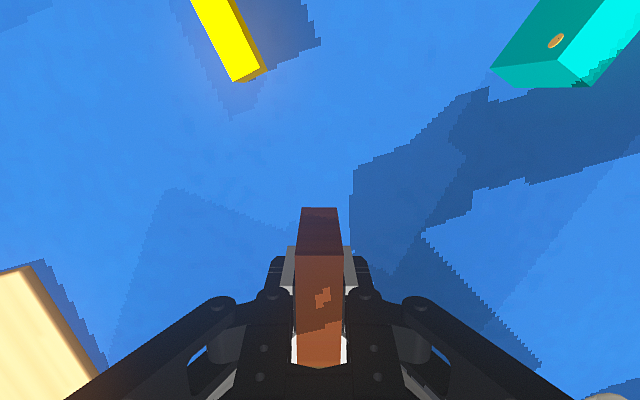

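Request:
{"name": "drive_tool", "arguments": {"moves": [0,0,0.1,0,0,0,0,0,0.1,0,0,0,0,0,0.1,0,0,0,0,0,0.1,0,0,0,0,0,0.1,0,0,0,0,0,0.1,0,0,0]}}

```text
time: 11.05
tool_pos: [515.3, -206.5, 36.3]
tcp_rot: [35.4, 90.0, 32.1]
ft_force: [-0.8, 0.7, -1.8]
finger_gap: 17.0
```

Request:
{"name": "drive_tool", "arguments": {"moves": [0,0,0.1,0,0,0,0,0,0.1,0,0,0,0,0,0,0,0,0]}}

```text
time: 11.3
tool_pos: [516.8, -206.8, 36.1]
tcp_rot: [-165.5, 89.9, -168.8]
ft_force: [-1.9, -1.6, -2.7]
finger_gap: 17.2
```

Request:
{"name": "drive_tool", "arguments": {"moves": [0,0,0.1,0,0,0,0,0,0.1,0,0,0,0,0,0,0,0,0]}}

```text
time: 11.55
tool_pos: [518.9, -206.8, 36.1]
tcp_rot: [178.3, 90.0, 175.0]
ft_force: [-3.5, -2.3, -2.4]
finger_gap: 17.7
```

Request:
{"name": "drive_tool", "arguments": {"moves": [0,0,0.1,0,0,0,0,0,0.1,0,0,0,0,0,0,0,0,0]}}

```text
time: 11.8
tool_pos: [520.6, -206.4, 35.9]
tcp_rot: [157.4, 89.9, 154.1]
ft_force: [-4.6, -0.3, -1.6]
finger_gap: 17.4
```

Request:
{"name": "drive_tool", "arguments": {"moves": [0,0,0.1,0,0,0,0,0,0,0,0,0]}}

```text
time: 11.97
tool_pos: [521.3, -206.2, 35.7]
tcp_rot: [156.7, 89.9, 153.5]
ft_force: [-6.0, -0.8, -1.2]
finger_gap: 17.4
```

```bash
python3 - <<'E'
from h import *
print(sensors.sense()['time'],sensors.sense()['ft_force'],sensors.sense()['wrist_torque'])
plan([566.7-42*.998,-209.7+42*.056,36],-3.2)
snap('scene','s5');crop('s5',200,150,100,80,7,'s5c');snap('top','t5');crop('t5',320,100,110,90,6,'t5c')
E
```

```text
11.9667 [-6.02645764 -0.8193752  -1.20702857] [-0.02135483  1.01700876  0.17260684]
tool shift cm [-0.029 -0.093  0.353] rotvec [-0.05 -0.13 -0.05] zyaw -3.25
```

View pics/s5c.png

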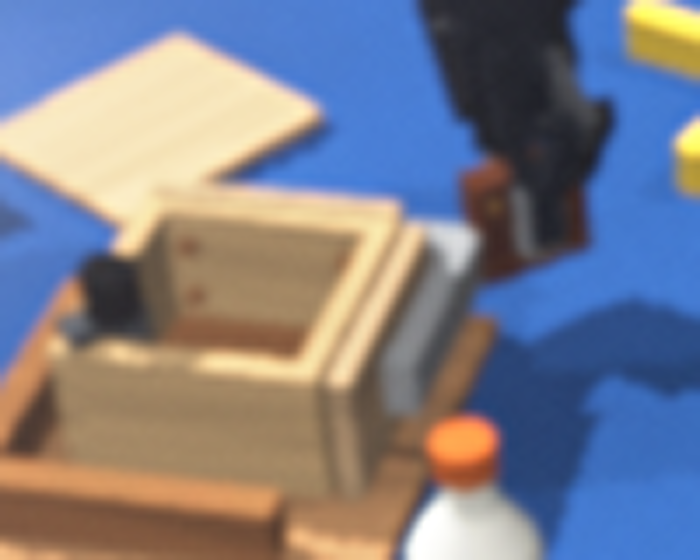

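View pics/t5c.png

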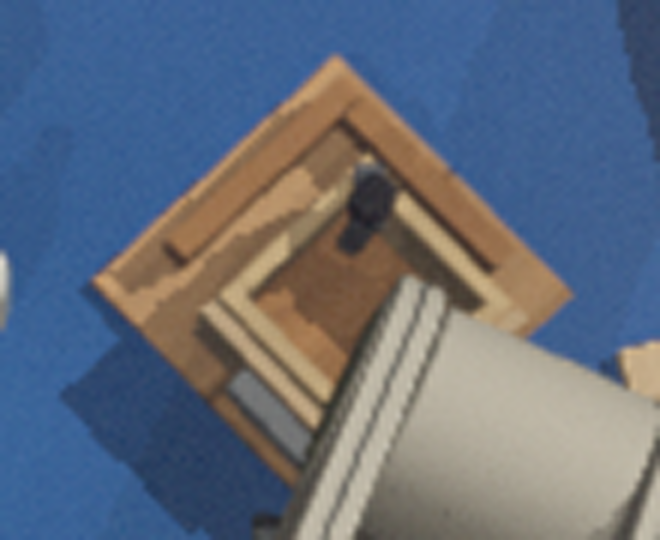

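Request:
{"name": "drive_tool", "arguments": {"moves": [0,0,0.1,0,0,0,0,0,0,0,0,0]}}

```text
time: 12.23
tool_pos: [522.2, -206.1, 35.6]
tcp_rot: [155.5, 89.8, 152.2]
ft_force: [-5.5, 0.3, -1.0]
finger_gap: 16.9
```

Request:
{"name": "drive_tool", "arguments": {"moves": [0,0,0.1,0,0,0,0,0,0,0,0,0]}}

```text
time: 12.4
tool_pos: [523.1, -206.2, 35.5]
tcp_rot: [156.0, 89.8, 152.7]
ft_force: [-6.8, -0.1, -1.5]
finger_gap: 17.1
```

Request:
{"name": "drive_tool", "arguments": {"moves": [0,0,0.1,0,0,0,0,0,0,0,0,0]}}

```text
time: 12.57
tool_pos: [524.0, -206.2, 35.4]
tcp_rot: [156.6, 89.8, 153.3]
ft_force: [-6.3, 0.0, -2.2]
finger_gap: 17.1
```

Request:
{"name": "drive_tool", "arguments": {"moves": [0,0,0.1,0,0,0,0,0,0,0,0,0]}}

```text
time: 12.73
tool_pos: [525.0, -206.2, 35.4]
tcp_rot: [155.8, 89.8, 152.5]
ft_force: [-5.9, 0.3, -2.3]
finger_gap: 17.3
```

Request:
{"name": "drive_tool", "arguments": {"moves": [0,0,0.1,0,0,0,0,0,0,0,0,0]}}

```text
time: 12.9
tool_pos: [525.4, -206.5, 35.3]
tcp_rot: [166.0, 89.8, 162.8]
ft_force: [-8.8, -1.5, -1.9]
finger_gap: 17.6
```

Request:
{"name": "drive_tool", "arguments": {"moves": [0,0,0.05,0,0,0,0,0,0,0,0,0]}}

```text
time: 13.07
tool_pos: [525.6, -206.6, 35.2]
tcp_rot: [168.0, 89.7, 164.8]
ft_force: [-10.9, -1.1, -0.9]
finger_gap: 17.0
```

Request:
{"name": "drive_tool", "arguments": {"moves": [0,0,0.05,0,0,0,0,0,0,0,0,0]}}

```text
time: 13.23
tool_pos: [525.8, -206.8, 35.1]
tcp_rot: [170.9, 89.7, 167.6]
ft_force: [-11.1, -1.6, -0.3]
finger_gap: 17.5
```

Request:
{"name": "drive_tool", "arguments": {"moves": [0,-0.07,0.04,0,0,0,0,0,0,0,0,0]}}

```text
time: 13.4
tool_pos: [526.0, -207.3, 35.0]
tcp_rot: [166.7, 89.7, 163.5]
ft_force: [-11.8, -1.2, 0.9]
finger_gap: 17.0
```

Request:
{"name": "drive_tool", "arguments": {"moves": [0,-0.07,0.04,0,0,0,0,0,0,0,0,0]}}

```text
time: 13.57
tool_pos: [526.0, -207.5, 34.8]
tcp_rot: [160.8, 89.6, 157.5]
ft_force: [-14.4, 2.1, 0.7]
finger_gap: 17.4
```

Request:
{"name": "drive_tool", "arguments": {"moves": [0,0,0,0,0,0,0,0,0,0,0,0]}}

```text
time: 13.73
tool_pos: [526.1, -207.5, 34.8]
tcp_rot: [161.9, 89.6, 158.6]
ft_force: [-13.1, 1.2, 1.5]
finger_gap: 17.2
```

```bash
python3 - <<'E'
from h import *
s=sensors.sense();print(s['time'],s['ft_force'],s['wrist_torque'])
plan([566.7-42*.998,-209.7+42*.056,36],-3.2); R,p=TR();print(R.round(4))
snap('top','t6');crop('t6',320,100,110,90,6,'t6c')
E
```

```text
13.7333 [-13.11064488   1.17718458   1.47073871] [0.27087772 2.05137344 0.26668135]
tool shift cm [-0.115  0.004 -0.128] rotvec [-0.05 -0.36 -0.12] zyaw -3.25
[[-0.0062  0.0567  0.9984]
 [ 0.0024  0.9984 -0.0567]
 [-1.      0.0021 -0.0063]]
```

View pics/t6c.png

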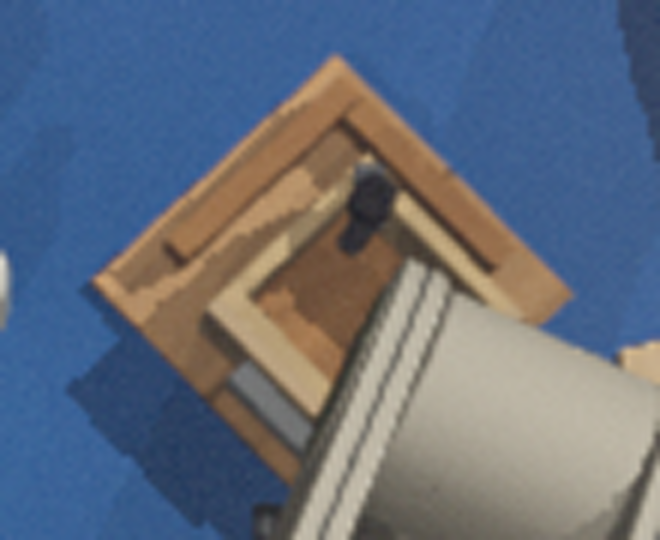

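Request:
{"name": "drive_tool", "arguments": {"moves": [-0.06,0,0,-0.2,-0.4,-0.1,0,0,0,0,0,0,0,0,0,0,0,0]}}

```text
time: 14.03
tool_pos: [526.1, -207.5, 35.1]
tcp_rot: [13.8, 89.9, 10.7]
ft_force: [-10.4, 0.2, -3.3]
finger_gap: 17.0
```

```bash
python3 - <<'E'
from h import *
s=sensors.sense();print(s['time'],s['tool_pos'],s['ft_force'],s['wrist_torque'])
plan(s['tool_pos'],-3.2)
E
```

```text
14.0333 [ 526.11351589 -207.50189265   35.12513266] [-10.35895456   0.23436198  -3.30446613] [0.0413386  1.83408279 0.02061622]
tool shift cm [0. 0. 0.] rotvec [ 0.13  0.06 -0.01] zyaw -3.07
```

Request:
{"name": "drive_tool", "arguments": {"moves": [0,-0.01,0.05,0,-0.1,0,0,0,0,0,0,0,0,0,0,0,0,0,0,0,0,0,0,0]}}

```text
time: 14.37
tool_pos: [526.2, -207.5, 35.0]
tcp_rot: [17.9, 89.9, 14.9]
ft_force: [-14.5, 0.7, -0.9]
finger_gap: 16.9
```

```bash
python3 - <<'E'
from h import *
s=sensors.sense();print(s['time'],s['tool_pos'],s['ft_force'],s['wrist_torque'])
plan(s['tool_pos'],-3.2)
E
```

```text
14.3667 [ 526.15471326 -207.50869027   35.03254916] [-14.4728052    0.66815159  -0.89475697] [0.07011235 2.15801989 0.04196176]
tool shift cm [0. 0. 0.] rotvec [ 0.13  0.1  -0.03] zyaw -3.07
```

Request:
{"name": "drive_tool", "arguments": {"moves": [0,0,0,0,0,0,0,0,0,0,0,0,0,0,0,0,0,0,0,0,0,0,0,0,0,0,0,0,0,0,0,0,0,0,0,0,0,0,0,0,0,0,0,0,0,0,0,0,0,0,0,0,0,0,0,0,0,0,0,0,0,0,0,0,0,0,0,0,0,0,0,0,0,0,0,0,0,0,0,0,0,0,0,0,0,0,0,0,0,0,0,0,0,0,0,0]}}

```text
time: 15.7
tool_pos: [526.1, -207.5, 35.0]
tcp_rot: [18.3, 89.9, 15.2]
ft_force: [-13.1, 1.8, -1.9]
finger_gap: 17.2
```

Request:
{"name": "drive_tool", "arguments": {"moves": [0,0,0,0,0,0,0,0,0,0,0,0,0,0,0,0,0,0,0,0,0,0,0,0,0,0,0,0,0,0,0,0,0,0,0,0,0,0,0,0,0,0,0,0,0,0,0,0,0,0,0,0,0,0,0,0,0,0,0,0,0,0,0,0,0,0,0,0,0,0,0,0,0,0,0,0,0,0,0,0,0,0,0,0,0,0,0,0,0,0,0,0,0,0,0,0]}}

```text
time: 17.03
tool_pos: [526.1, -207.5, 35.0]
tcp_rot: [18.3, 89.9, 15.2]
ft_force: [-13.5, 1.3, -0.8]
finger_gap: 17.3
```

```bash
python3 - <<'E'
from h import *
s=sensors.sense();print(s['time'],s['tool_pos'],s['ft_force'],s['wrist_torque'])
plan(s['tool_pos'],-3.2)
snap('top','t7');crop('t7',320,100,110,90,6,'t7c')
snap('scene','s7');crop('s7',200,150,100,80,7,'s7c')
E
```

```text
17.0333 [ 526.14692498 -207.49937645   35.02211462] [-13.48112505   1.26197446  -0.77481237] [0.13984039 2.16441355 0.01030524]
tool shift cm [0. 0. 0.] rotvec [ 0.14  0.09 -0.03] zyaw -3.06
```

View pics/s7c.png

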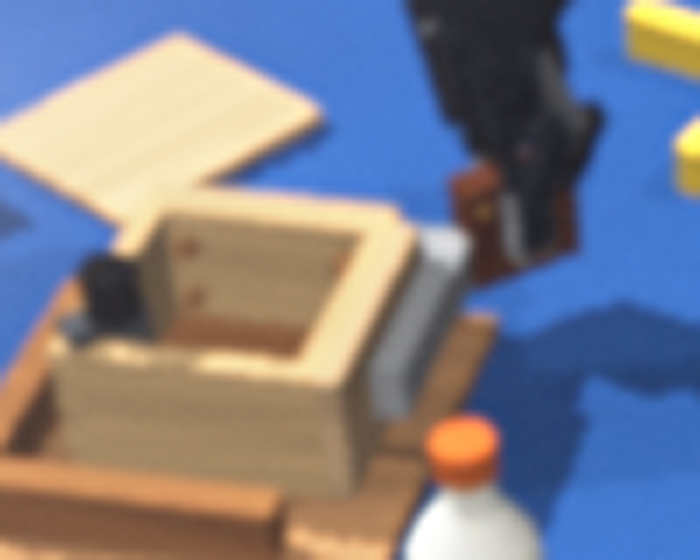

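Request:
{"name": "drive_tool", "arguments": {"moves": [0,0,-0.1,0,0,0,0,0,-0.2,0,0,0,0,0,-0.5,0,0,0,0,0,-1,0,0,0,0,0,-1.5,0,0,0,0,0,-1,0,0,0,0,0,-0.5,0,0,0,-0.5,0,0,0,0,0,-1.5,0,0,0,0,0,-3,0,0,0,0,0,-3.5,0,0,0,0,0,-2.5,0,0,0,0,0,-1.2,0,0,0,0,0,-0.3,0,0,0,0,0,0,0,0,0,0,0,0,0,0,0,0,0]}}

```text
time: 18.47
tool_pos: [479.7, -205.4, 159.8]
tcp_rot: [-6.1, 89.6, -9.2]
ft_force: [-0.3, 0.3, -2.9]
finger_gap: 17.2
```

```bash
python3 - <<'E'
from h import *
s=sensors.sense();print(s['time'],s['tool_pos'],s['ft_force'],s['wrist_torque'])
plan([454,192.9,160],-3.2)
snap('top','t8')
snap('scene','s8');crop('s8',150,120,170,120,4.5,'s8c')
E
```

```text
18.4667 [ 479.74693161 -205.43650266  159.75636735] [-0.32047151  0.29125122 -2.89771725] [0.03088029 0.11767324 0.0100902 ]
tool shift cm [-0.085 39.637 -4.714] rotvec [0.12 0.39 0.04] zyaw -3.08
```

View pics/s8c.png

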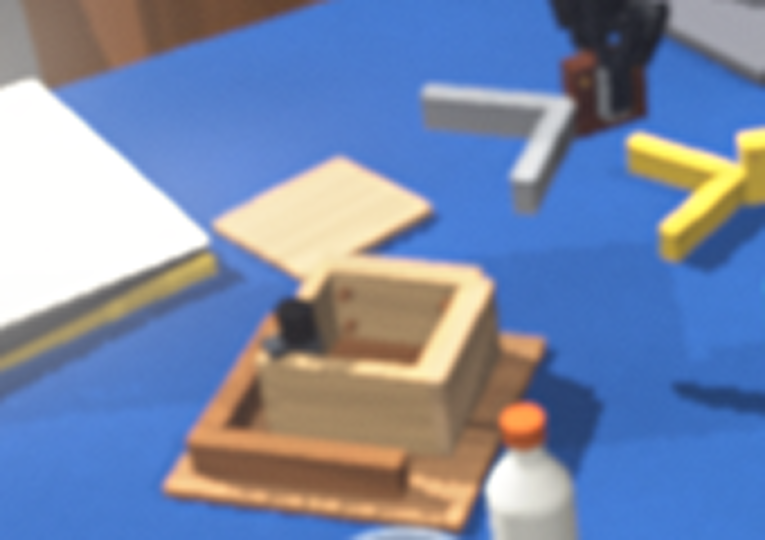

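Request:
{"name": "drive_tool", "arguments": {"moves": [0,1.5,-0.4,0,0.4,0,0,3,-0.4,0,0,0,0,3.8,-0.4,0,0,0,0,3.8,-0.4,0,0,0,0,3.8,-0.4,0,0,0,0,3.8,-0.4,0,0,0,0,3.8,-0.4,0,0,0,0,3.8,-0.4,0,0,0,0,3.8,-0.4,0,0,0,0,3.8,-0.4,0,0,0,0,3,-0.4,0,0,0,0,1.7,-0.3,0,0,0,0,0,0,-3,0,0,0,0,0,-5,0,0,0,0,0,-6,0,0,0,0,0,-6,0,0,0,0,0,-4.5,0,0,0,0,0,-2,0,0,0,0,0,0,0,0,0,0,0,0,0,0]}}

```text
time: 20.23
tool_pos: [454.0, 191.8, 159.2]
tcp_rot: [-128.0, 89.8, -104.6]
ft_force: [-0.3, -1.0, -2.2]
finger_gap: 17.2
```

```bash
python3 - <<'E'
from h import *
s=sensors.sense();print(s['time'],s['tool_pos'],s['ft_force'],s['wrist_torque'])
plan([454,192.9,17],23.4)
E
```

```text
20.2333 [454.00434362 191.81387284 159.24534675] [-0.30853876 -0.99979918 -2.23617142] [-0.04575114  0.03176406  0.0267035 ]
tool shift cm [14.224  0.129  0.066] rotvec [-0.07 -0.09  0.12] zyaw 23.33
```

Request:
{"name": "drive_tool", "arguments": {"moves": [1.5,0.1,0,0,0,0,3,0,0,0,0,0,3.5,0,0,0,0,0,3,0,0,0,0,0,1.6,0,0,0,0,0,0.9,0,0,0,0,0,0.4,0,0,0,0,0,0.2,0,0,0,0,0,0,0,0,0,0,0,0,0,0,0,0,0]}}

```text
time: 21.07
tool_pos: [455.8, 193.1, 21.1]
tcp_rot: [-39.2, 89.8, -15.8]
ft_force: [-0.8, -0.2, -1.9]
finger_gap: 17.3
```

Request:
{"name": "drive_tool", "arguments": {"moves": [0.1,0,0,0,0,0,0,0,0,0,0,0,0,0,0,0,0,0]}}

```text
time: 21.32
tool_pos: [455.1, 192.9, 19.3]
tcp_rot: [-51.7, 89.8, -28.3]
ft_force: [0.2, 0.3, -1.0]
finger_gap: 17.2
```

Request:
{"name": "drive_tool", "arguments": {"moves": [0.1,0,0,0,0,0,0,0,0,0,0,0,0,0,0,0,0,0]}}

```text
time: 21.57
tool_pos: [454.5, 192.7, 17.6]
tcp_rot: [-74.7, 89.9, -51.3]
ft_force: [-0.5, -0.4, -1.1]
finger_gap: 17.1
```

Request:
{"name": "drive_tool", "arguments": {"moves": [0.1,0,0,0,0,0,0,0,0,0,0,0,0,0,0,0,0,0]}}

```text
time: 21.82
tool_pos: [454.5, 192.7, 16.5]
tcp_rot: [-78.0, 89.9, -54.6]
ft_force: [0.1, 0.7, -1.9]
finger_gap: 17.2
```

Request:
{"name": "drive_tool", "arguments": {"moves": [0.1,0,0,0,0,0,0,0,0,0,0,0,0,0,0,0,0,0]}}

```text
time: 22.07
tool_pos: [454.5, 192.7, 15.6]
tcp_rot: [-77.1, 89.9, -53.7]
ft_force: [0.3, 0.9, -1.9]
finger_gap: 17.0
```

Request:
{"name": "drive_tool", "arguments": {"moves": [0.1,0,0,0,0,0,0,0,0,0,0,0,0,0,0,0,0,0]}}

```text
time: 22.32
tool_pos: [454.6, 192.7, 14.6]
tcp_rot: [-74.2, 89.9, -50.8]
ft_force: [-0.9, -0.2, -1.2]
finger_gap: 17.3
```

Request:
{"name": "drive_tool", "arguments": {"moves": [0.05,0,0,0,0,0,0.05,0,0,0,0,0,0,0,0,0,0,0]}}

```text
time: 22.57
tool_pos: [454.8, 192.8, 13.8]
tcp_rot: [-64.3, 89.9, -40.9]
ft_force: [-0.9, 0.3, 0.9]
finger_gap: 17.4
```

Request:
{"name": "drive_tool", "arguments": {"moves": [0.05,0,0,0,0,0,0,0,0,0,0,0]}}

```text
time: 22.73
tool_pos: [454.9, 192.8, 13.7]
tcp_rot: [-62.0, 89.8, -38.6]
ft_force: [-3.0, -2.0, 4.9]
finger_gap: 17.1
```

Request:
{"name": "drive_tool", "arguments": {"moves": [0.05,0,0,0,0,0,0,0,0,0,0,0]}}

```text
time: 22.9
tool_pos: [455.0, 192.8, 13.7]
tcp_rot: [-62.4, 89.8, -39.0]
ft_force: [-4.9, -1.7, 10.4]
finger_gap: 17.4
```

Request:
{"name": "drive_tool", "arguments": {"moves": [-0.06,0,0,0,0,0,0,0,0,0,0,0]}}

```text
time: 23.07
tool_pos: [455.0, 192.8, 13.7]
tcp_rot: [-55.9, 89.8, -32.5]
ft_force: [-1.1, -0.8, 4.3]
finger_gap: 17.2
```

Request:
{"name": "drive_tool", "arguments": {"moves": [0,0,0,0,0,0,0,0,0,0,0,0,0,0,0,0,0,0,0,0,0,0,0,0,0,0,0,0,0,0,0,0,0,0,0,0], "hand": 5}}

```text
time: 23.57
tool_pos: [454.5, 192.7, 13.1]
tcp_rot: [-76.2, 89.9, -52.8]
ft_force: [0.5, -0.1, 0.5]
finger_gap: 49.8
```

```bash
python3 - <<'E'
from h import *
s=sensors.sense();print(s['time'],s['tool_pos'],s['ft_force'],s['finger_gap'])
snap('wrist','p1')
E
```

```text
23.5667 [454.52517985 192.67397639  13.14144219] [ 0.45954451 -0.14770282  0.53332147] 49.819072853244386
```

View pics/p1.png

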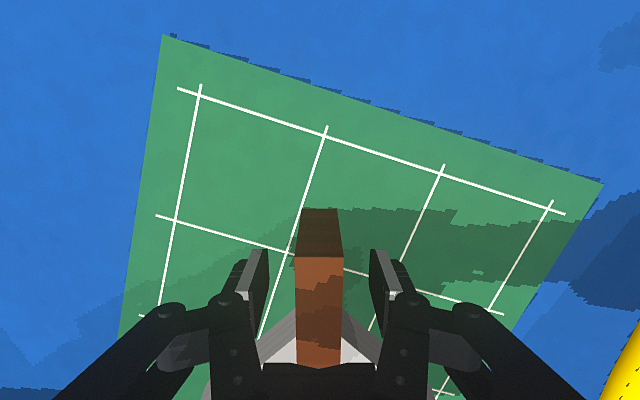

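The pads (265/375) are clear of the handle (320,310), which stands as it did before. Rising and backing off.

Request:
{"name": "drive_tool", "arguments": {"moves": [-0.8,0,0,0,0,0,-2,0,0,0,0,0,-3.5,0,0,0,0,0,-3.8,0,0,0,0,0,-3.8,0,0,0,0,0,-3.8,0,0,0,0,0,-2.5,0,0,0,0,0,-1.5,0,-1.5,0,0,0,0,0,-1.5,0,0,0,0,0,0,0,0,0,0,0,0,0,0,0]}}

```text
time: 24.53
tool_pos: [426.7, 181.2, 230.9]
tcp_rot: [-48.8, 89.8, -25.4]
ft_force: [-0.1, -0.3, -0.2]
finger_gap: 49.9
```

```bash
python3 - <<'E'
from h import *
d=snap('wrist','p2'); s=d['state'];print(s['time'],s['tool_pos'],s['ft_force'])
snap('scene','p2s'); snap('top','p2t')
z=[(453,192,54.),(492,209,28),(570,178,28),(523,288,28)]
for P,(u,v) in zip(z,proj(load('p2'),z)): print(P,(round(u),round(v)),depthpt(load('p2'),u,v).round(1))
E
```

```text
24.5333 [426.73680744 181.18568275 230.86075678] [-0.0684469  -0.33886933 -0.20756177]
(453, 192, 54.0) (318, 200) [453.3 192.1  53.2]
(492, 209, 28) (319, 227) [492.3 209.1  27.2]
(570, 178, 28) (271, 271) [570.8 178.1  26.7]
(523, 288, 28) (367, 272) [522.9 287.9  28.2]
```

View pics/p2.png

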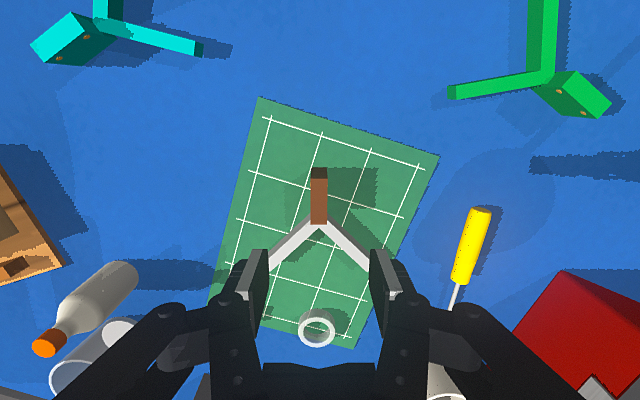

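View pics/p2s.png

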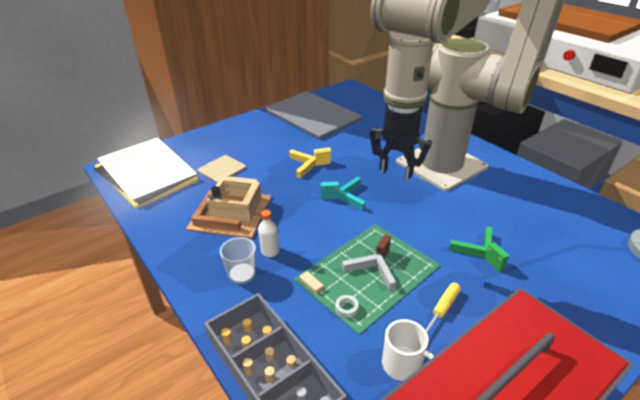

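View pics/p2t.png

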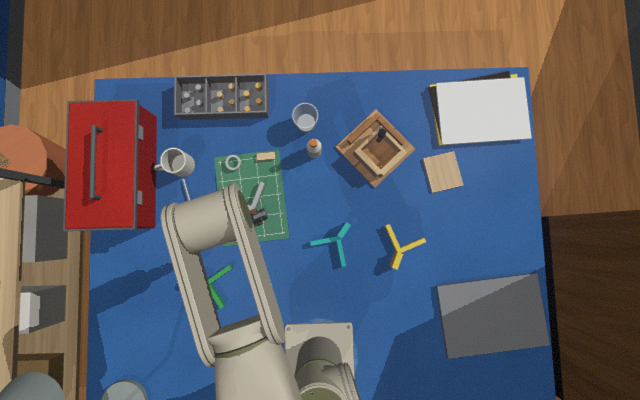

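```bash
python3 - <<'E'
from h import *
plan([500,-208,230],-2)
E
```

```text
tool shift cm [  0.046 -38.631  -8.744] rotvec [2.541e+01 2.000e-02 1.300e-01] zyaw 23.41
```

Request:
{"name": "drive_tool", "arguments": {"moves": [0,-1.9,-0.4,0,0,0,0,-3.8,-0.85,0,0,0,0,-3.8,-0.85,0,0,0,0,-3.8,-0.85,0,0,0,0,-3.8,-0.85,0,0,0,0,-3.8,-0.85,0,0,0,0,-3.8,-0.85,0,0,0,0,-3.8,-0.85,0,0,0,0,-3.8,-0.85,0,0,0,0,-3.8,-0.85,0,0,0,0,-2.5,-0.65,0,0,0,0,0,0,6.4,0,0,0,0,0,6.4,0,0,0,0,0,6.4,0,0,0,0,0,6.2,0,0,0,0,0,0,0,0,0,0,0,0,0,0,0,0,0,0,0,0]}}

```text
time: 26.18
tool_pos: [500.3, -207.5, 230.5]
tcp_rot: [-58.5, 89.9, -60.3]
ft_force: [0.2, 0.2, 0.7]
finger_gap: 50.0
```

```bash
python3 - <<'E'
from h import *
d=snap('wrist','f1'); s=d['state'];print(s['time'],s['tool_pos'],s['ft_force'])
crop('f1',220,190,200,150,4,'f1c')
E
```

```text
26.1833 [ 500.27743589 -207.54541063  230.50983423] [0.16320198 0.20820263 0.67462188]
```

View pics/f1c.png

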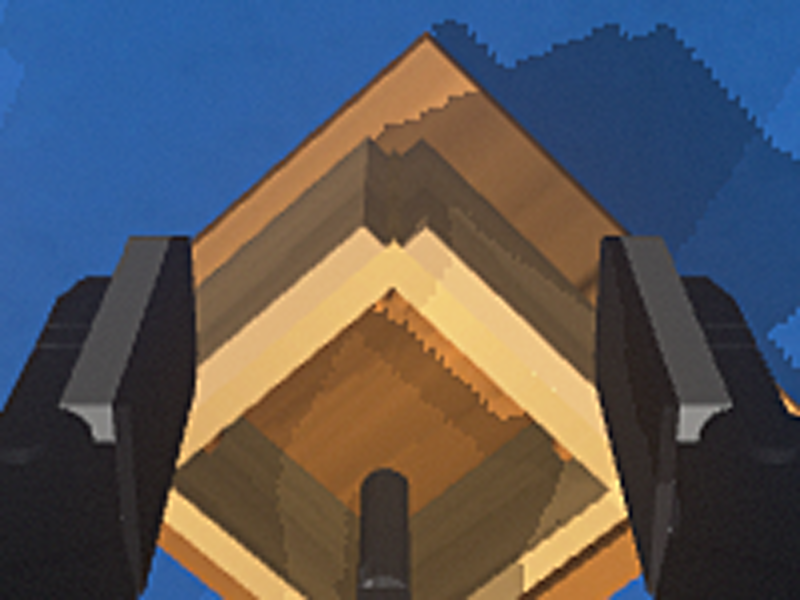

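Both panels sit against the box with no dark gap visible at either seam (crop 300,300 and 480,300).

```bash
python3 - <<'E'
from h import *
print(r.hand_in())
E
```

```text
the job is handed in; nothing more can be done
None
```

The job is done and handed in at about 26 s of the 70 s allowed; `hand_in()` gives no verdict.

- **Pressing:** I gripped the square by its handle and pressed both panels in until they reached their hard stops. I then trimmed tilt and yaw until the square sat flat on both faces.
- **Hold:** I held it for about 2.7 s with 13–14.5 N forward, balanced left to right. I work that out as about 10 N on each panel. The pose did not move during the hold.
- **Setting down:** I lowered the square onto the mat in 0.5–1 mm steps near the surface until the wrist felt contact, briefly 10 N. I eased off, let go and rose clear.

**Last checks:**
- **Panels:** the final wrist view shows no gap at either seam. The wrist-camera view covers only the part of the seams between the fingers. An earlier view from the scene camera, after I backed the square away, also showed both panels home.
- **Square:** it lies flat on the mat at its original spot. Depth readings on the handle top and legs are within about 1 mm of their expected heights.
- **Other things:** nothing else looks moved in the top and scene views, and the robot touches nothing.

**Small disagreements:**
- The corner by contact was about 1.3 mm farther in than my camera estimate.
- The fingers read 17.2 mm on the 18 mm handle.
- Forces were sampled between short moves, so I can't rule out brief peaks in between.

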